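# Put the engraver's tools back in their trays

## Robot

A 6-joint arm with a two-finger parallel gripper is mounted at the origin on the work surface. World frame = base frame: x ahead of the robot, y to its left, z up, the work surface at z = 0. Lengths are in m, angles in rad, forces in N, time in s.
With the tool pointing down it reaches from about 0.325 to 0.775 m from the base axis. Payload 9.3 kg.
Tool frame: the origin (TCP) lies at the very end of the fingers, on their centre line; the grasp point (between the pads) lies 19 mm behind it; z points along the fingers, x is the direction in which the jaws open and shut, and the axes are right-handed (so a half turn about z gives the same grasp; the last joint's range is limited). The gripper opens to 85 mm and grips with 20 to 120 N. Pads are 22 mm wide; open, the fingers measure 114 mm over their backs; the gripper's body (76 mm by 85 mm) begins 54 mm behind the grasp point. The pads swing forward as they close: fully open they stand 13 mm farther back than shut.
Start: joints at [-1.285, 0.259, 0.021, 1.334, 0, 1.418], TCP at [0.234, -0.498, 0.231] pointing down, gripper open.
Joint ranges: [-3.04, 3.04], [-0.91, 1.82], [-1.04, 1.36], [-1.92, 1.95], [-1.52, 1.45], [-3.14, 3.14]. Speed limits (rad/s): [2.22, 2.22, 2.79, 3.14, 3.14, 3.14].

## Interface

Orientations are given as a unit quaternion [w, x, y, z].
In Python, from plant import manip gives the robot as it stands. The module is installed in compiled form; this text tells all that it offers.
- The arm moves only by the tool drive_tool, never from a script. Its argument "motion" is a list of rows, each an object with "slide": the shift along the world's x, y, z in mm, a list of three; "dr": the turn, a rotation vector about the world's x, y, z in rad, a list of three. In form: [{"slide": [tx, ty, tz], "dr": [rx, ry, rz]}, ...]. A call has 1 to 8 rows; each row shifts and turns the pose as measured when the row begins; what a row does not reach is not made up. A row lasts 1/12 s, in which the tool goes at most 41.7 mm and 7.16 degrees, less where a joint would pass 70% of its speed; a pose out of reach is approached as far as the arm can. A call is refused whole if a number of a shift passes 41.7 or a number of a turn 0.125, either way. A call with a gripper value outside its range is refused whole. "claw" is the opening in per cent of the stroke, from 0 (shut) to 100 (fully open), set as the call begins (left out, the last holds). The fingers move at their own pace and stop on an object; "force" is the grip in N (left out, the last holds). Time passes only in rows, so rows that do not move let the fingers close. It gives the time, the measured TCP pose, the force and the opening at its end, in the units of the state.
- manip.state(): the state, without advancing time (a new reading comes with each control period).
- manip.snapshot(name): name is "side" or "top" or "wrist"; returns the picture (400x640x3 uint8, red, green, blue); there is no depth.
- manip.calibration(name): a dict with "mtx" (3x3 intrinsics, pixels), "R" (3x3) and "t" (3): a world point X has camera coordinates R X + t. Camera axes: x right, y down, z forward; pixel columns grow to the right and rows downward; lengths in m; the calibration is good to about 2 mm. A picture is of the moment at which its call begins: read the wrist's pose just before it. calibration takes no time and is no camera call; for the wrist camera it gives the pose at the moment of the call.
- manip.hand_in(): hands the job in, once; it reports no verdict.
The state is a dict: "time_s": time; "joint_positions": joint angles; "joint_vel": joint speeds; "joint_efforts": joint torques, N m; "eef_pos": TCP position; "ee_rot": TCP orientation; "force": force on the tool from outside, world axes, zero at the start; "ft_torque": the same for the moment, N m; "finger_gap": opening from 0.0 (shut) to 1.0 (fully open).
Only numpy, scipy, OpenCV 4.12 (cv2) and the standard library are available. Lean on these libraries where they do the work, as an engineer would, in place of code of your own. Each camera call takes 0.05 s, during which the arm holds its last target. There are 200 camera calls.

## Task

Clear the bench after the job: put the two gravers, the two chasing punches and the ring clamp back, each into the tray that already holds one of its kind. Lay every tool flat on the tray's floor, lengthwise beside the one already there and about centred between the tray's front and back, without piling tools up or dropping them, and leave the pitch block and the ball vise where they stand.

Things in the scene. Friction and masses are not known exactly. Their poses are not given: they have to be found in the camera images.
- graver_a: Graver: brown wooden handle, brass ferrule, slim steel blade; 125 mm long. Origin: mid-length, on the flat underside; x points to the blade's tip, z up. Grip the straight stem, 18 mm wide, 16 mm high, x -39 to -12 mm (best -25, the balance point); head behind it 29 wide, 22 high; blade x 0 to 62, 4 wide, 5 to 10 mm up. A flat under the handle stops rolling. 45 g.
- graver_b: Second graver: brown wooden handle, brass ferrule, slim steel blade; 125 mm long. Origin: mid-length, on the flat underside; x points to the blade's tip, z up. Grip the straight stem, 18 mm wide, 16 mm high, x -39 to -12 mm (best -25, the balance point); head behind it 29 wide, 22 high; blade x 0 to 62, 4 wide, 5 to 10 mm up. A flat under the handle stops rolling. 45 g.
- punch_a: Chasing punch: plain bare steel square bar 9.5 mm thick, 110 mm long, drawn down at both ends, no handle. Origin: mid-length, on the underside; x along the bar, z up. Full thickness with parallel sides from x = -38 to +22 mm: take it near the middle. About 65 g. Its working face is a thin blunt chisel.
- punch_b: Second chasing punch: plain bare steel square bar 9.5 mm thick, 110 mm long, drawn down at both ends, no handle. Origin: mid-length, on the underside; x along the bar, z up. Full thickness with parallel sides from x = -38 to +22 mm: take it near the middle. About 65 g. Its working face is a small square.
- ring_clamp: Jeweller's ring clamp: two pale wooden jaws side by side, a steel band round the middle, a small wedge at one end; 120 mm long, 28 wide, 22 high. Origin: mid-length, on the underside; x along it (away from the wedge), z up. Sides parallel, 28 mm apart, for 20 mm either side of the middle: take it there. About 70 g; it does not open.
- tray_gravers: Tray of the gravers: square wooden tray lined in dark felt, fixed: outside 165 x 165 mm, inside 155 x 155, walls 20 high, floor 4 mm above the bench. Origin: centre of underside; x roughly away from the robot, y left, z up. Known by the one graver (29 mm wide at the head, 22 mm high) fixed in it along x, centre line at y = +59; the floor from y = 40 to -77 is free.
- tray_punches: Tray of the chasing punches: square wooden tray lined in dark felt, fixed: outside 165 x 165 mm, inside 155 x 155, walls 20 high, floor 4 mm above the bench. Origin: centre of underside; x roughly away from the robot, y left, z up. Known by the one punch (9.5 mm thick) fixed in it along x, centre line at y = +59; the floor from y = 40 to -77 is free.
- tray_clamps: Tray of the ring clamps: square wooden tray lined in dark felt, fixed: outside 165 x 165 mm, inside 155 x 155, walls 20 high, floor 4 mm above the bench. Origin: centre of underside; x roughly away from the robot, y left, z up. Known by the one ring clamp (28 mm wide, 22 mm high) fixed in it along x, centre line at y = +59; the floor from y = 40 to -77 is free.
- pitch_block: Bystander, loose: dark eight-sided wooden block 90 x 60 mm with a lump of olive-brown pitch and a strip of silver on top, 49 mm high in all. Origin: centre of its underside. Leave it where it is.
- ball_vise: Bystander, loose, 3.5 kg: engraver's ball vise, a round steel body 104 mm across on a rubber ring, with two steel jaws on top, 103 mm high. Origin: centre of its underside. Leave it where it is.

How it is judged:
At the end, for the whole second after the job is handed in: Each tool is in its kind's tray, released and at rest: underside within 5 mm of the floor, tilt under 0.15 rad, along the tray's x (either way round) to 0.35 rad, origin within 20 mm (punches 26 mm) of the tray's centre in x and 70 mm in y (x of graver_a in the frame of tray_gravers between -0.02 and 0.02 m and y of graver_a in the frame of tray_gravers between -0.07 and 0.07 m and z of each of graver_a, graver_b in the frame of tray_gravers below 0.009 m and angle between each of graver_a, graver_b, punch_a, punch_b, ring_clamp's own z axis and vertical below 0.15 rad and angle between the x axis of each of graver_a, graver_b and the x axis of tray_gravers, either way round below 0.35 rad and linear speed of each of graver_a, graver_b, punch_a, punch_b, ring_clamp below 0.02 m/s and contact force between each of graver_a, graver_b, punch_a, punch_b, ring_clamp and the fingers below 0.05 N and x of graver_b in the frame of tray_gravers between -0.02 and 0.02 m and y of graver_b in the frame of tray_gravers between -0.07 and 0.07 m and x of punch_a in the frame of tray_punches between -0.026 and 0.026 m and y of punch_a in the frame of tray_punches between -0.07 and 0.07 m and z of each of punch_a, punch_b in the frame of tray_punches below 0.009 m and angle between the x axis of each of punch_a, punch_b and the x axis of tray_punches, either way round below 0.35 rad and x of punch_b in the frame of tray_punches between -0.026 and 0.026 m and y of punch_b in the frame of tray_punches between -0.07 and 0.07 m and x of ring_clamp in the frame of tray_clamps between -0.02 and 0.02 m and y of ring_clamp in the frame of tray_clamps between -0.07 and 0.07 m and z of ring_clamp in the frame of tray_clamps below 0.009 m and angle between the x axis of ring_clamp and the x axis of tray_clamps, either way round below 0.35 rad); the robot touches nothing.
It fails at once if a tool is dropped or thrown (faster than 0.75 m/s with no finger on it: a fall of about 30 mm) ((linear speed of graver_a above 0.75 m/s and contact force between graver_a and the fingers below 0.02 N) or (linear speed of graver_b above 0.75 m/s and contact force between graver_b and the fingers below 0.02 N) or (linear speed of punch_a above 0.75 m/s and contact force between punch_a and the fingers below 0.02 N) or (linear speed of punch_b above 0.75 m/s and contact force between punch_b and the fingers below 0.02 N) or (linear speed of ring_clamp above 0.75 m/s and contact force between ring_clamp and the fingers below 0.02 N)).
It fails at once if pitch_block is shifted by more than 10 mm (distance of pitch_block from where it was at the start of the episode above 0.01 m).
It fails at once if ball_vise is shifted by more than 10 mm (distance of ball_vise from where it was at the start of the episode above 0.01 m).
It also fails if it takes over 144 s, if anything falls off the work surface, if the arm or the gripper's body presses on something with over 40 N, if the wrist force passes 120 N, or if a joint passes its speed limit or range.

## Working session

There is one attempt and no reset: what is moved stays moved. The work goes in short steps, Python scripts to look and compute and a tool call to move; the robot and the scene stay as the last step left them, time stands still between calls to the robot, and variables do not carry over. Pictures are saved under pics/ and viewed, about 12 in all and at most 16, crops included, and the job is handed in when it is done.

Besides the shell and the picture viewer there is one more tool, called after "Call:" by a JSON object that holds its "fn" and its "kwargs". drive_tool: Moves the arm, as the interface text tells. Its arguments: {"type":"object","properties":{"motion":{"type":"array"},"claw":{"type":"number"},"force":{"type":"number"}},"required":["motion"]}

```bash
mkdir -p pics; cat > h.py <<'E'
from plant import manip
import numpy as np, cv2
def snap(cam,fn):
    c=manip.calibration(cam); im=manip.snapshot(cam); np.savez(f'pics/{fn}.npz',im=im,**{k:np.array(c[k]) for k in('mtx','R','t')})
    cv2.imwrite(f'pics/{fn}.png',im[:,:,::-1]); return im,c
def load(fn):
    d=np.load(f'pics/{fn}.npz'); return d['im'],d
def ray(c,uv,z):
    K,R,t=[np.array(c[k]) for k in('mtx','R','t')]
    uv=np.atleast_2d(np.array(uv,float)); d=np.linalg.solve(K,np.c_[uv,np.ones(len(uv))].T); d=(R.T@d).T; o=-R.T@t
    return o+d*((z-o[2])/d[:,2])[:,None]
def proj(c,X):
    K,R,t=[np.array(c[k]) for k in('mtx','R','t')]
    p=(K@(R@np.atleast_2d(X).T+t[:,None])).T; return p[:,:2]/p[:,2:]
E
python3 - <<'E'
from h import *
for n in('top','side'): 
    im,c=snap(n,n+'0'); print(n,-np.array(c['R']).T@np.array(c['t']),np.array(c['mtx'])[0,0])
print(manip.state())
E
```

```text
top [0.36803344 0.01231647 0.96368676] 374.7166779389776
side [-0.21952096  0.70679479  0.76020089] 388.3387905638042
{'time_s': 0.1, 'joint_positions': array([-1.28461219e+00,  2.59123494e-01,  2.08863425e-02,  1.33370024e+00,
        1.16553904e-05,  1.41818462e+00]), 'joint_vel': array([ 1.16944575e-04, -5.29707453e-05,  2.32097538e-03,  2.22888024e-04,
       -7.73648762e-04, -7.10751659e-04]), 'joint_efforts': array([ 4.66767844e-03, -5.56692445e+01,  3.45072985e+01,  1.15022413e-02,
       -1.07314888e-04,  2.55501919e-05]), 'eef_pos': array([ 0.23359473, -0.49767523,  0.23075252]), 'ee_rot': array([-3.79991516e-04,  8.44052492e-01, -5.36260258e-01, -4.25615046e-04]), 'force': array([ 0.97175071, -0.73760021,  0.84285404]), 'ft_torque': array([-0.04903292,  0.03668891,  0.06367137]), 'finger_gap': 1.000573348303933}
```

View pics/top0.png

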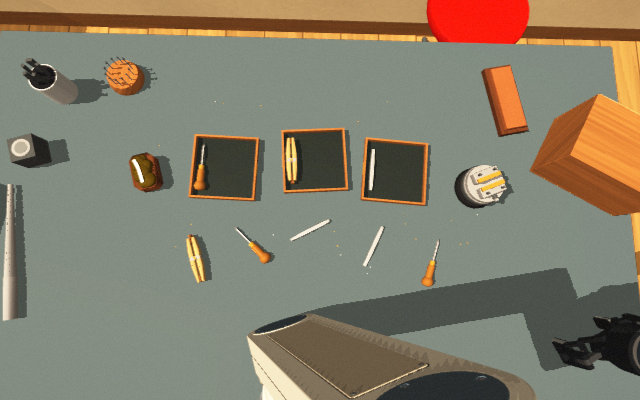

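View pics/side0.png

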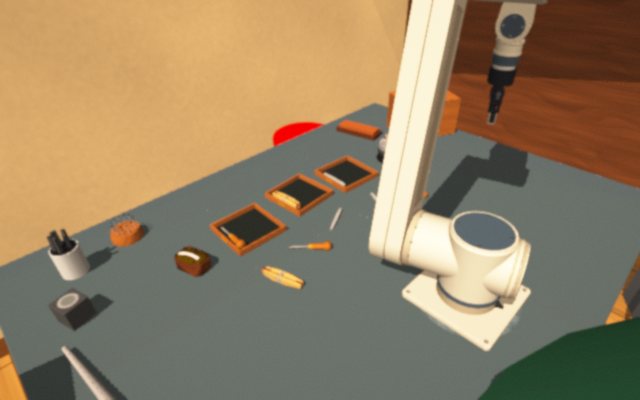

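The top view shows the trays: gravers at (225,167), clamps at (315,160) and punches at (395,172). The tools are the clamp (195,258), gravers (254,246) and (430,263), and punches (310,230) and (374,246). The pitch block is at (145,172) and the vise at (482,186). The side view shows the left-hand tools, with the arm hiding the rest.

```bash
cat > seg.py <<'E'
from h import *
def blobs(im,amin=40):
    hsv=cv2.cvtColor(im,cv2.COLOR_RGB2HSV); 
    m=(((hsv[:,:,1]>110)&(hsv[:,:,2]>90)&(hsv[:,:,0]<35))|(hsv[:,:,2]>170)).astype(np.uint8)
    n,l,s,ce=cv2.connectedComponentsWithStats(m)
    return [(s[i],ce[i],np.argwhere(l==i)[:,::-1]) for i in range(1,n) if s[i][4]>amin]
E
python3 - <<'E'
from seg import *
im,c=load('top0')
for s,ce,p in blobs(im):
    if s[4]>3000 or not(120<ce[0]<520 and 100<ce[1]<300): continue
    X=ray(c,p,0.008)[:,:2]; r=cv2.minAreaRect((X*1000).astype(np.float32)); m=X.mean(0); w,v=np.linalg.eigh(np.cov(X.T)); d=v[:,1]; pr=(X-m)@d
    print(ce.round(),s[4],'rect c',np.round(r[0]),np.round(r[1]),'mean',(m*1000).round(),'ang',round(np.degrees(np.arctan2(d[1],d[0])),1),'ext',(pr.min()*1000).round(),(pr.max()*1000).round())
E
```

```text
[306. 160.] 1281 rect c [626.  -1.] [171. 170.] mean [626.  20.] ang 84.1 ext -114.0 75.0
[225. 167.] 844 rect c [603. 233.] [172. 170.] mean [604. 231.] ang -172.9 ext -95.0 97.0
[396. 171.] 887 rect c [ 599. -212.] [171. 171.] mean [ 599. -217.] ang -174.7 ext -98.0 96.0
[200. 176.] 236 rect c [600. 298.] [114.  28.] mean [579. 293.] ang 177.0 ext -79.0 36.0
[372. 169.] 151 rect c [ 603. -152.] [ 10. 109.] mean [ 603. -152.] ang 175.0 ext -55.0 54.0
[141. 173.] 592 rect c [583. 444.] [96. 52.] mean [583. 444.] ang -157.1 ext -48.0 49.0
[151. 162.] 76 rect c [608. 417.] [62. 16.] mean [613. 419.] ang -158.2 ext -26.0 36.0
[484. 183.] 994 rect c [ 570. -452.] [ 97. 112.] mean [ 571. -451.] ang 118.1 ext -54.0 56.0
[310. 229.] 147 rect c [442.   9.] [  8. 109.] mean [442.   9.] ang 117.5 ext -54.0 55.0
[373. 246.] 176 rect c [ 403. -154.] [ 11. 111.] mean [ 402. -153.] ang 154.4 ext -57.0 55.0
[257. 249.] 246 rect c [404. 155.] [117.  26.] mean [391. 141.] ang 46.5 ext -39.0 78.0
[195. 258.] 571 rect c [369. 293.] [121.  33.] mean [367. 293.] ang -162.7 ext -62.0 59.0
[430. 270.] 252 rect c [ 360. -306.] [ 29. 119.] mean [ 341. -298.] ang 162.5 ext -81.0 39.0
```

Call:
{"fn": "drive_tool", "kwargs": {"motion": [{"slide":[5,8,0],"dr":[0,0,0.1]},{"slide":[5,8,0],"dr":[0,0,0.1]},{"slide":[5,8,0],"dr":[0,0,0.1]},{"slide":[5,8,0],"dr":[0,0,0.1]},{"slide":[5,8,0],"dr":[0,0,0.1]},{"slide":[5,8,0],"dr":[0,0,0.1]},{"slide":[5,8,0],"dr":[0,0,0.1]},{"slide":[5,8,0],"dr":[0,0,0.1]}]}}

```text
time_s: 0.77
eef_pos: [0.2735, -0.4311, 0.2271]
ee_rot: [-0.002, 0.989, -0.15, -0.003]
force: [-0.3, 0.2, -0.3]
finger_gap: 1.003
```

Call:
{"fn": "drive_tool", "kwargs": {"motion": [{"slide":[5,8,0],"dr":[0,0,0.12]},{"slide":[5,8,0],"dr":[0,0,0.12]},{"slide":[5,8,0],"dr":[0,0,0.12]},{"slide":[5,8,0],"dr":[0,0,0.12]},{"slide":[5,8,0],"dr":[0,0,0.12]},{"slide":[5,8,0],"dr":[0,0,0.12]},{"slide":[5,8,0],"dr":[0,0,0.12]},{"slide":[5,8,0],"dr":[0,0,0.12]}]}}

```text
time_s: 1.43
eef_pos: [0.3146, -0.3624, 0.2245]
ee_rot: [-0.003, 0.939, 0.343, -0.006]
force: [-0.3, -0.3, -0.6]
finger_gap: 1.0
```

Call:
{"fn": "drive_tool", "kwargs": {"motion": [{"slide":[0,8,0],"dr":[0,0,0.1]},{"slide":[0,8,0],"dr":[0,0,0.1]},{"slide":[0,8,0],"dr":[0,0,0.1]},{"slide":[0,8,0],"dr":[0,0,0.1]},{"slide":[0,8,0],"dr":[0,0,0.1]},{"slide":[0,8,0],"dr":[0,0,0.1]},{"slide":[0,8,0],"dr":[0,0,0.1]},{"slide":[0,0,0],"dr":[0,0,0]}]}}

```text
time_s: 2.1
eef_pos: [0.3145, -0.3009, 0.2221]
ee_rot: [-0.004, 0.75, 0.661, -0.006]
force: [-0.4, -0.7, -0.0]
finger_gap: 0.998
```

```bash
cat >> h.py <<'E'
def tool():
    s=manip.state(); w,x,y,z=s['ee_rot']
    xa=np.array([1-2*(y*y+z*z),2*(x*y+w*z),2*(x*z-w*y)]); za=np.array([2*(x*z+w*y),2*(y*z-w*x),1-2*(x*x+y*y)])
    print('t',round(s['time_s'],2),'tcp',(s['eef_pos']*1000).round(1),'yaw',round(np.degrees(np.arctan2(xa[1],xa[0])),1),'za',za.round(3),'gap',round(s['finger_gap'],3),'F',s['force'].round(1)); return s
E
python3 - <<'E'
from h import *
tool(); im,c=snap('wrist','w1'); R=np.array(c['R']); print((-R.T@np.array(c['t'])).round(4),R.round(3).tolist(),np.array(c['mtx']).tolist())
E
```

```text
t 2.1 tcp [ 314.5 -300.9  222.1] yaw 82.8 za [-0.014 -0.003 -1.   ] gap 0.998 F [-0.4 -0.7 -0. ]
[ 0.2487 -0.2909  0.3657] [[0.126, 0.992, -0.004], [0.958, -0.121, 0.26], [0.257, -0.037, -0.966]] [[320.3335293177621, 0.0, 317.6225248160684], [0.0, 320.3335293177621, 203.7442514888306], [0.0, 0.0, 1.0]]
```

View pics/w1.png

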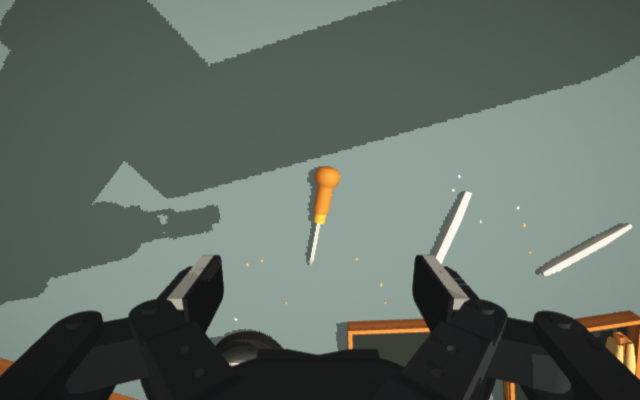

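The wrist view shows the first graver between the fingers, from the handle head at (326,178) to the tip at (311,263). The punches are at (455,228), partly behind a finger, and (588,250).

```bash
cat >> seg.py <<'E'
def ends(p):
    p=p.astype(float); m=p.mean(0); w,v=np.linalg.eigh(np.cov(p.T)); d=v[:,1]; s=(p-m)@d
    return [p[s<s.min()+3].mean(0),p[s>s.max()-3].mean(0)]
def tri(ca,a,cb,b):
    P=[np.array(c['mtx'])@np.c_[np.array(c['R']),np.array(c['t'])] for c in(ca,cb)]
    X=cv2.triangulatePoints(P[0],P[1],np.array(a,float).reshape(2,1),np.array(b,float).reshape(2,1))[:,0]; return X[:3]/X[3]
def report(fa,fb='top0',z=0.008,amin=60):
    """tools seen in both pictures: ray ends on plane z from view a, and triangulated ends"""
    im,c=load(fa); it,ct=load(fb); T=[(ce,ends(p)) for s,ce,p in blobs(it,40) if s[4]<3000]
    for s,ce,p in blobs(im,amin):
        if s[4]>8000: continue
        e=ends(p); X=ray(c,e,z)
        q=proj(ct,X.mean(0)); k=min(T,key=lambda t:np.linalg.norm(t[0]-q[0]))
        print(ce.round(),s[4],'ends',(X[:,:2]*1000).round().tolist(),'len',(np.linalg.norm(X[1]-X[0])*1000).round(),'ang',np.degrees(np.arctan2(*(X[1]-X[0])[1::-1])).round(1),end=' ')
        if np.linalg.norm(k[0]-q[0])<15:
            f=k[1]; f=f if np.linalg.norm(f[0]-proj(ct,X[0])[0])<np.linalg.norm(f[1]-proj(ct,X[0])[0]) else f[::-1]
            print('tri',*[(tri(c,e[i],ct,f[i])*1000).round().tolist() for i in(0,1)])
        else: print()
E
python3 -c "
from seg import *
report('w1')"
```

```text
[323. 200.] 1187 ends [[305.0, -287.0], [417.0, -322.0]] len 117.0 ang -17.6 tri [307.0, -288.0, 6.0] [415.0, -321.0, 9.0]
[454. 227.] 676 ends [[353.0, -131.0], [434.0, -167.0]] len 89.0 ang -23.9 tri [355.0, -131.0, 5.0] [444.0, -172.0, 5.0]
[587. 251.] 717 ends [[417.0, 56.0], [466.0, -40.0]] len 108.0 ang -62.5 tri [418.0, 55.0, 9.0] [467.0, -37.0, 4.0]
[178. 303.] 64 ends [[447.0, -500.0], [456.0, -495.0]] len 11.0 ang 30.9 
[458. 303.] 63 ends [[492.0, -141.0], [499.0, -149.0]] len 12.0 ang -47.5 
[619. 337.] 1809 ends [[537.0, 7.0], [638.0, 93.0]] len 133.0 ang 40.4 
[384. 328.] 1179 ends [[528.0, -185.0], [526.0, -288.0]] len 102.0 ang -91.0 
[  4. 365.] 129 ends [[509.0, -743.0], [526.0, -761.0]] len 25.0 ang -46.6 
[510. 391.] 178 ends [[626.0, -79.0], [652.0, -75.0]] len 26.0 ang 9.9 
[119. 397.] 115 ends [[590.0, -593.0], [583.0, -625.0]] len 32.0 ang -102.7
```

Call:
{"fn": "drive_tool", "kwargs": {"motion": [{"slide":[4,0.5,-22],"dr":[0,-0.003,-0.03]},{"slide":[4,0.5,-22],"dr":[0,-0.003,-0.03]},{"slide":[4,0.5,-22],"dr":[0,-0.003,-0.03]},{"slide":[4,0.5,-22],"dr":[0,-0.003,-0.03]},{"slide":[4,0.5,-22],"dr":[0,-0.002,-0.03]},{"slide":[4,0.5,-22],"dr":[0,0,-0.03]},{"slide":[1,0,-22],"dr":[0,0,0]},{"slide":[0,0,0],"dr":[0,0,0]}], "claw": 50, "force": 40}}

```text
time_s: 2.82
eef_pos: [0.3412, -0.3027, 0.0627]
ee_rot: [0.004, 0.821, 0.571, -0.002]
force: [-0.7, 1.4, 0.2]
finger_gap: 0.495
```

```bash
python3 - <<'E'
from h import *
tool(); im,c=snap('wrist','w2')
E
```

```text
t 2.82 tcp [ 341.2 -302.7   62.7] yaw 69.6 za [ 0.001 -0.008 -1.   ] gap 0.495 F [-0.7  1.4  0.2]
```

View pics/w2.png

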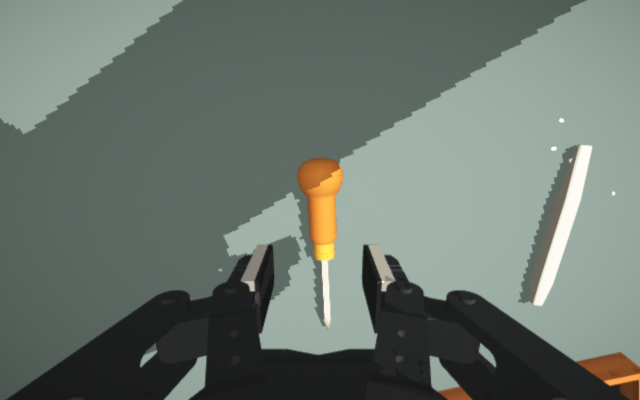

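The graver lies between the half-open fingers, with the head at (320,178), ferrule at (324,252) and tip at (327,325).

```bash
python3 - <<'E'
from seg import *
report('w2')
im,c=load('w2')
print((ray(c,[[320,157],[323,230],[324,260],[327,327]],0.008)*1000).round(1).tolist())
E
```

```text
[615. 371.] 1478 ends [[559.0, -120.0], [511.0, -158.0]] len 61.0 ang -141.1 
[455. 394.] 278 ends [[517.0, -242.0], [503.0, -262.0]] len 24.0 ang -125.2 
[[302.1, -285.8, 8.0], [347.6, -300.5, 8.0], [368.1, -307.3, 8.0], [418.5, -323.5, 8.0]]
```

Call:
{"fn": "drive_tool", "kwargs": {"motion": [{"slide":[-1,1.5,-14],"dr":[0,0,0.011]},{"slide":[-1,1.5,-14],"dr":[0.004,0,0.011]},{"slide":[-1,1.5,-14],"dr":[0.004,0,0.011]},{"slide":[-1,1,-10],"dr":[0,0,0.011]},{"slide":[0,0,-2],"dr":[0,0,0]},{"slide":[0,0,0],"dr":[0,0,0]}]}}

```text
time_s: 3.37
eef_pos: [0.3401, -0.3036, 0.0158]
ee_rot: [0.006, 0.811, 0.585, 0.001]
force: [0.3, 0.6, -0.3]
finger_gap: 0.495
```

```bash
python3 -c "
from h import *
tool()"
```

```text
t 3.37 tcp [ 340.1 -303.6   15.8] yaw 71.6 za [ 0.008 -0.008 -1.   ] gap 0.495 F [ 0.3  0.6 -0.3]
```

Call:
{"fn": "drive_tool", "kwargs": {"motion": [{"slide":[-3,6.5,-5],"dr":[0.008,0,0]},{"slide":[0,0,-5],"dr":[0,0.008,0]},{"slide":[0,0,0],"dr":[0,0,0]}]}}

```text
time_s: 3.62
eef_pos: [0.338, -0.2985, 0.008]
ee_rot: [0.002, 0.812, 0.583, -0.0]
force: [0.2, 0.5, 0.0]
finger_gap: 0.499
```

```bash
python3 -c "
from h import *
tool()"
```

```text
t 3.62 tcp [ 338.  -298.5    8. ] yaw 71.4 za [ 0.002 -0.003 -1.   ] gap 0.499 F [0.2 0.5 0. ]
```

Call:
{"fn": "drive_tool", "kwargs": {"motion": [{"slide":[0,1,-4],"dr":[0,0,0]},{"slide":[0,0,0],"dr":[0,0,0]}]}}

```text
time_s: 3.78
eef_pos: [0.3383, -0.2977, 0.0043]
ee_rot: [0.002, 0.812, 0.583, -0.0]
force: [0.2, -0.7, -1.1]
finger_gap: 0.501
```

Call:
{"fn": "drive_tool", "kwargs": {"motion": [{"slide":[0,0,0],"dr":[0,0,0]},{"slide":[0,0,0],"dr":[0,0,0]},{"slide":[0,0,0],"dr":[0,0,0]},{"slide":[0,0,0],"dr":[0,0,0]},{"slide":[0,0,0],"dr":[0,0,0]},{"slide":[0,0,0],"dr":[0,0,0]}], "claw": 0, "force": 40}}

```text
time_s: 4.28
eef_pos: [0.3386, -0.2978, 0.0048]
ee_rot: [0.003, 0.812, 0.583, -0.0]
force: [-0.2, -0.7, -0.3]
finger_gap: 0.194
```

```bash
python3 -c "
from h import *
tool()"
```

```text
t 4.28 tcp [ 338.6 -297.8    4.8] yaw 71.4 za [ 0.003 -0.005 -1.   ] gap 0.194 F [-0.2 -0.7 -0.3]
```

Call:
{"fn": "drive_tool", "kwargs": {"motion": [{"slide":[0,0,10],"dr":[0,0,0]},{"slide":[0,0,20],"dr":[0,0,0]},{"slide":[0,0,30],"dr":[0,0,0]},{"slide":[0,0,30],"dr":[0,0,0]},{"slide":[5,10,20],"dr":[0,0,0.01]},{"slide":[8,20,10],"dr":[0,0,0.02]},{"slide":[10,30,10],"dr":[0,0,0.02]},{"slide":[10,30,10],"dr":[0,0,0.02]}]}}

```text
time_s: 4.95
eef_pos: [0.3699, -0.2078, 0.1486]
ee_rot: [0.0, 0.793, 0.609, -0.001]
force: [0.5, -0.7, -0.1]
finger_gap: 0.193
```

Call:
{"fn": "drive_tool", "kwargs": {"motion": [{"slide":[10,30,8],"dr":[0,0,0.02]},{"slide":[10,30,8],"dr":[0,0,0.02]},{"slide":[10,30,8],"dr":[0,0,0.02]},{"slide":[10,30,8],"dr":[0,0,0.02]},{"slide":[10,30,8],"dr":[0,0,0.02]},{"slide":[10,30,8],"dr":[0,0,0.02]},{"slide":[10,30,8],"dr":[0,0,0.02]},{"slide":[10,30,8],"dr":[0,0,0.02]}]}}

```text
time_s: 5.62
eef_pos: [0.4509, 0.044, 0.2174]
ee_rot: [0.002, 0.74, 0.672, 0.001]
force: [0.8, -0.3, -0.5]
finger_gap: 0.195
```

Call:
{"fn": "drive_tool", "kwargs": {"motion": [{"slide":[10,30,0],"dr":[0,0,0.02]},{"slide":[10,30,0],"dr":[0,0,0.02]},{"slide":[10,30,0],"dr":[0,0,0.02]},{"slide":[10,30,0],"dr":[0,0,0.02]},{"slide":[10,20,0],"dr":[0,0,0]},{"slide":[5,10,0],"dr":[0,0,0]},{"slide":[0,0,0],"dr":[0,0,0]},{"slide":[0,0,0],"dr":[0,0,0]}]}}

```text
time_s: 6.28
eef_pos: [0.5079, 0.2081, 0.2181]
ee_rot: [0.003, 0.708, 0.706, 0.002]
force: [-0.1, -0.1, 0.3]
finger_gap: 0.195
```

```bash
python3 - <<'E'
from h import *
tool(); im,c=snap('wrist','w3')
E
```

```text
t 6.28 tcp [507.9 208.1 218.1] yaw 89.8 za [ 0.006 -0.002 -1.   ] gap 0.195 F [-0.1 -0.1  0.3]
```

View pics/w3.png

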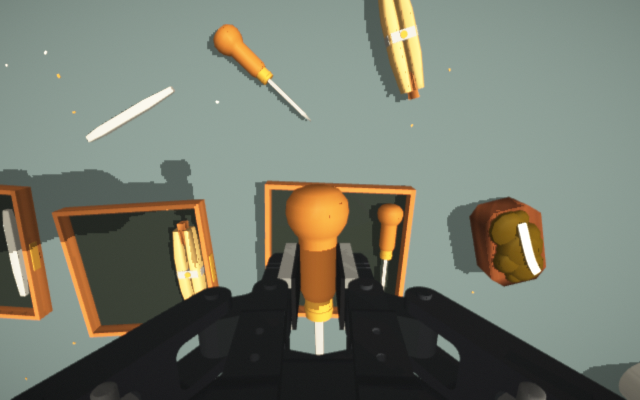

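The wrist view shows the held graver. The gravers tray has near rim corners at about (265,183) and (415,187), with its resident at (389,230). The clamps tray has near corners (54,212) and (205,200). The clamp is at (402,45), the other graver at (260,72) and a punch at (130,114).

```bash
python3 - <<'E'
from seg import *
it,ct=load('top0'); iw,cw=load('w3')
hsv=cv2.cvtColor(it,cv2.COLOR_RGB2HSV)
for name,(x0,x1) in dict(gravers=(180,270),clamps=(272,352),punches=(353,440)).items():
    m=((hsv[:,:,1]>100)&(hsv[:,:,0]<25)&(hsv[:,:,2]>60)).astype(np.uint8); m[:,:x0]=0;m[:,x1:]=0;m[:120]=0;m[212:]=0
    p=np.argwhere(m)[:,::-1].astype(float); X=ray(ct,p,0.024)[:,:2]*1000
    r=cv2.minAreaRect(X.astype(np.float32)); b=cv2.boxPoints(r)
    px=proj(ct,np.c_[b/1000,np.full(4,.024)]); pw=proj(cw,np.c_[b/1000,np.full(4,.024)])
    print(name,np.round(r[0],1),np.round(r[1],1),round(r[2],1),'\n corners',b.round().tolist(),'\n w3px',pw.round().tolist())
print('w3 gravers',(ray(cw,[[265,183],[416,187]],.024)*1000).round(1).tolist())
print('w3 clamps',(ray(cw,[[54,211],[205,200],[91,336]],.024)*1000).round(1).tolist())
report('w3')
E
```

```text
gravers [599.  228.5] [168.7 167.9] 87.6 
 corners [[512.0, 148.0], [679.0, 141.0], [686.0, 309.0], [519.0, 316.0]] 
 w3px [[261.0, 182.0], [262.0, 317.0], [400.0, 321.0], [417.0, 187.0]]
clamps [621.8  -0.9] [168.2 166.5] 3.3 
 corners [[533.0, 77.0], [543.0, -89.0], [710.0, -79.0], [701.0, 87.0]] 
 w3px [[197.0, 201.0], [47.0, 210.0], [87.0, 339.0], [220.0, 332.0]]
punches [ 616.5 -199.4] [189.4 209.4] 85.8 
 corners [[505.0, -286.0], [714.0, -302.0], [728.0, -113.0], [519.0, -97.0]] 
 w3px [[-145.0, 177.0], [-90.0, 341.0], [64.0, 350.0], [34.0, 189.0]]
w3 gravers [[513.0, 152.4, 24.0], [518.0, 314.8, 24.0]]
w3 clamps [[543.7, -81.6, 24.0], [531.7, 86.0, 24.0], [706.7, -73.7, 24.0]]
[403.  45.] 3026 ends [[337.0, 273.0], [425.0, 309.0]] len 95.0 ang 22.2 tri [312.0, 294.0, -71.0] [424.0, 316.0, -14.0]
[247.  59.] 1677 ends [[446.0, 199.0], [361.0, 112.0]] len 121.0 ang -134.4 tri [445.0, 199.0, -17.0] [365.0, 115.0, 21.0]
[128. 114.] 978 ends [[416.0, 57.0], [467.0, -40.0]] len 109.0 ang -62.5 tri [418.0, 55.0, 5.0] [466.0, -36.0, 14.0]
[ 26. 261.] 3572 ends [[519.0, -143.0], [693.0, -154.0]] len 174.0 ang -3.4 tri [538.0, -148.0, 8.0] [666.0, -150.0, 15.0]
[518. 238.] 3286 ends [[544.0, 396.0], [636.0, 469.0]] len 117.0 ang 38.5 tri [574.0, 469.0, -117.0] [614.0, 442.0, 45.0]
[141. 256.] 6461 ends [[582.0, 80.0], [562.0, -97.0]] len 178.0 ang -96.5 
[494. 265.] 401 ends [[584.0, 410.0], [642.0, 437.0]] len 64.0 ang 24.6 tri [581.0, 406.0, 16.0] [622.0, 414.0, 44.0]
```

Call:
{"fn": "drive_tool", "kwargs": {"motion": [{"slide":[15,-4,-10],"dr":[0,0.002,-0.008]},{"slide":[15,-4,-25],"dr":[0,0.002,-0.008]},{"slide":[15,-4,-25],"dr":[0,0.002,-0.008]},{"slide":[13,-4,-25],"dr":[0,0,-0.008]},{"slide":[8,-2,-25],"dr":[0,0,0]},{"slide":[0,0,-25],"dr":[0,0,0]},{"slide":[0,0,-15],"dr":[0,0,0]},{"slide":[0,0,0],"dr":[0,0,0]}]}}

```text
time_s: 7.0
eef_pos: [0.5746, 0.1766, 0.0665]
ee_rot: [0.003, 0.725, 0.689, 0.001]
force: [-0.3, 0.3, 0.0]
finger_gap: 0.195
```

```bash
python3 -c "
from h import *
tool()"
```

```text
t 7.0 tcp [574.6 176.6  66.5] yaw 87.1 za [ 0.006 -0.002 -1.   ] gap 0.195 F [-0.3  0.3  0. ]
```

Call:
{"fn": "drive_tool", "kwargs": {"motion": [{"slide":[0,12,-8],"dr":[0,0.006,0.014]},{"slide":[0,3,-12],"dr":[0,0,0]},{"slide":[0,1,-12],"dr":[0,0,0]},{"slide":[0,1,-12],"dr":[0,0,0]},{"slide":[0,0,-4],"dr":[0,0,0]},{"slide":[0,0,0],"dr":[0,0,0]},{"slide":[0,0,0],"dr":[0,0,0]}]}}

```text
time_s: 7.58
eef_pos: [0.576, 0.1917, 0.0231]
ee_rot: [0.002, 0.721, 0.693, 0.001]
force: [0.2, 0.0, -0.0]
finger_gap: 0.191
```

```bash
python3 -c "
from h import *
tool()"
```

```text
t 7.58 tcp [576.  191.7  23.1] yaw 87.8 za [ 0.005 -0.001 -1.   ] gap 0.191 F [ 0.2  0.  -0. ]
```

Call:
{"fn": "drive_tool", "kwargs": {"motion": [{"slide":[-1,0,-5],"dr":[0,0.004,0]},{"slide":[0,0,-5],"dr":[0,0,0]},{"slide":[0,0,-3],"dr":[0,0,0]},{"slide":[0,0,0],"dr":[0,0,0]}]}}

```text
time_s: 7.92
eef_pos: [0.5763, 0.1919, 0.012]
ee_rot: [0.002, 0.721, 0.693, 0.002]
force: [-0.1, -0.2, -0.6]
finger_gap: 0.194
```

Call:
{"fn": "drive_tool", "kwargs": {"motion": [{"slide":[0,0,-1],"dr":[0,0,0]},{"slide":[0,0,0],"dr":[0,0,0]}]}}

```text
time_s: 8.08
eef_pos: [0.5763, 0.1918, 0.0109]
ee_rot: [0.002, 0.721, 0.693, 0.002]
force: [0.2, 0.3, -0.2]
finger_gap: 0.199
```

Call:
{"fn": "drive_tool", "kwargs": {"motion": [{"slide":[0,0,-1.5],"dr":[0,0,0]},{"slide":[0,0,-0.5],"dr":[0,0,0]},{"slide":[0,0,0],"dr":[0,0,0]}]}}

```text
time_s: 8.33
eef_pos: [0.5764, 0.1918, 0.0089]
ee_rot: [0.002, 0.721, 0.693, 0.002]
force: [0.3, 0.1, 0.3]
finger_gap: 0.195
```

Call:
{"fn": "drive_tool", "kwargs": {"motion": [{"slide":[0,0,0],"dr":[0,0,0]},{"slide":[0,0,0],"dr":[0,0,0]},{"slide":[0,0,0],"dr":[0,0,0]}], "claw": 42}}

```text
time_s: 8.58
eef_pos: [0.5765, 0.1919, 0.0091]
ee_rot: [0.002, 0.721, 0.693, 0.002]
force: [0.1, 0.7, 0.1]
finger_gap: 0.415
```

Call:
{"fn": "drive_tool", "kwargs": {"motion": [{"slide":[0,0,10],"dr":[0,0,0]},{"slide":[0,0,25],"dr":[0,0,0]},{"slide":[-5,0,30],"dr":[0,0,0]},{"slide":[-20,0,30],"dr":[0,0,0]},{"slide":[-25,0,30],"dr":[0,0,0]},{"slide":[-25,-10,30],"dr":[0,0,0]},{"slide":[-25,-10,20],"dr":[0,0,0]},{"slide":[-25,-10,0],"dr":[0,0,0]}]}}

```text
time_s: 9.25
eef_pos: [0.4488, 0.1614, 0.1934]
ee_rot: [0.002, 0.721, 0.693, 0.002]
force: [-0.4, 0.2, -0.6]
finger_gap: 0.417
```

```bash
python3 - <<'E'
from h import *
tool(); im,c=snap('wrist','w4')
E
```

```text
t 9.25 tcp [448.8 161.4 193.4] yaw 87.8 za [ 0.005 -0.    -1.   ] gap 0.417 F [-0.4  0.2 -0.6]
```

View pics/w4.png

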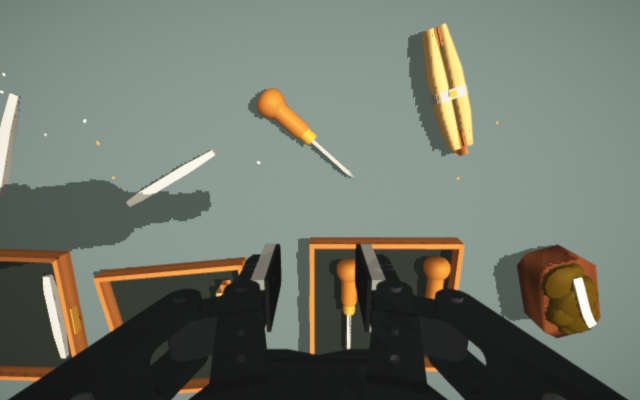

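The first graver now lies parallel to the resident in its tray, with its head at (347,268) against the resident's (437,265). The other graver runs from (262,92) to (352,177), the clamp is at (449,92), and the punch runs from (128,204) to (214,152).

```bash
python3 - <<'E'
from seg import *
report('w4','w3')
im,c=load('w4')
print((ray(c,[[347,252],[437,252]],.022)*1000).round(1))
E
```

```text
[448.  89.] 4157 ends [[309.0, 280.0], [426.0, 311.0]] len 121.0 ang 14.7 
[291. 121.] 1617 ends [[446.0, 198.0], [362.0, 113.0]] len 119.0 ang -134.1 
[  6. 132.] 779 ends [[353.0, -130.0], [442.0, -170.0]] len 97.0 ang -24.3 
[173. 177.] 871 ends [[416.0, 57.0], [465.0, -38.0]] len 107.0 ang -62.8 tri [416.0, 58.0, 9.0] [466.0, -40.0, 7.0]
[394. 263.] 3529 ends [[532.0, 320.0], [651.0, 146.0]] len 211.0 ang -55.7 
[ 58. 290.] 2647 ends [[514.0, -191.0], [652.0, -140.0]] len 147.0 ang 20.2 
[573. 290.] 3032 ends [[543.0, 412.0], [643.0, 478.0]] len 119.0 ang 33.3 
[153. 280.] 2557 ends [[537.0, 76.0], [580.0, -96.0]] len 178.0 ang -76.0 
[348. 290.] 987 ends [[542.0, 192.0], [658.0, 192.0]] len 116.0 ang -0.2 
[ 54. 315.] 744 ends [[550.0, -151.0], [657.0, -160.0]] len 108.0 ang -4.9 
[222. 287.] 126 ends [[562.0, 56.0], [580.0, 41.0]] len 24.0 ang -41.3 
[547. 318.] 348 ends [[597.0, 419.0], [649.0, 442.0]] len 57.0 ang 23.3 tri [565.0, 383.0, 55.0] [627.0, 420.0, 34.0]
[429. 366.] 105 ends [[680.0, 287.0], [697.0, 300.0]] len 21.0 ang 36.3 
[ 23. 373.] 643 ends [[676.0, -180.0], [680.0, -244.0]] len 65.0 ang -86.8 
[194. 386.] 302 ends [[701.0, 12.0], [719.0, -26.0]] len 43.0 ang -65.7 
[[525.3 190.9  22. ]
 [529.1 286.8  22. ]]
```

Call:
{"fn": "drive_tool", "kwargs": {"motion": [{"slide":[-5,-2,-8],"dr":[0,0,0.08]},{"slide":[-10,-3,-15],"dr":[0,0.002,0.12]},{"slide":[-10,-3,-20],"dr":[0,0.003,0.12]},{"slide":[-10,-3,-20],"dr":[0,0,0.12]},{"slide":[-10,-3,-20],"dr":[0,0,0.12]},{"slide":[-8,-2,-20],"dr":[0,0,0.12]},{"slide":[-5,0,-15],"dr":[0,0,0.1]},{"slide":[0,0,0],"dr":[0,0,0]}], "claw": 50}}

```text
time_s: 9.97
eef_pos: [0.3816, 0.143, 0.0802]
ee_rot: [0.003, 0.387, 0.922, 0.006]
force: [-0.2, 0.5, -0.6]
finger_gap: 0.498
```

```bash
python3 -c "
from h import *
tool()"
```

```text
t 9.97 tcp [381.6 143.   80.2] yaw 134.4 za [ 0.01   0.009 -1.   ] gap 0.498 F [-0.2  0.5 -0.6]
```

Call:
{"fn": "drive_tool", "kwargs": {"motion": [{"slide":[3,-2,-10],"dr":[-0.005,0.005,0.009]},{"slide":[3,-2,-14],"dr":[-0.004,0.005,0.008]},{"slide":[0,0,-14],"dr":[0,0,0]},{"slide":[0,0,-10],"dr":[0,0,0]},{"slide":[0,0,0],"dr":[0,0,0]}]}}

```text
time_s: 10.38
eef_pos: [0.3933, 0.139, 0.0342]
ee_rot: [0.003, 0.386, 0.922, 0.001]
force: [-0.1, -0.3, -0.3]
finger_gap: 0.501
```

```bash
python3 -c "
from h import *
tool()"
```

```text
t 10.38 tcp [393.3 139.   34.2] yaw 134.6 za [ 0.007 -0.    -1.   ] gap 0.501 F [-0.1 -0.3 -0.3]
```

Call:
{"fn": "drive_tool", "kwargs": {"motion": [{"slide":[-5,0,-6],"dr":[0,0.007,0.014]},{"slide":[0,0,-10],"dr":[0,0,0]},{"slide":[0,0,-10],"dr":[0,0,0]},{"slide":[0,0,0],"dr":[0,0,0]}]}}

```text
time_s: 10.72
eef_pos: [0.3913, 0.1392, 0.0094]
ee_rot: [0.002, 0.381, 0.924, 0.001]
force: [-0.1, -0.7, 0.1]
finger_gap: 0.501
```

```bash
python3 -c "
from h import *
tool()"
```

```text
t 10.72 tcp [391.3 139.2   9.4] yaw 135.2 za [ 0.003 -0.    -1.   ] gap 0.501 F [-0.1 -0.7  0.1]
```

Call:
{"fn": "drive_tool", "kwargs": {"motion": [{"slide":[-2.5,0,-3],"dr":[0,0.003,0]},{"slide":[0,0,-2],"dr":[0,0,0]},{"slide":[0,0,0],"dr":[0,0,0]}]}}

```text
time_s: 10.97
eef_pos: [0.3896, 0.1394, 0.0054]
ee_rot: [0.001, 0.382, 0.924, 0.0]
force: [0.0, 0.2, -0.4]
finger_gap: 0.499
```

Call:
{"fn": "drive_tool", "kwargs": {"motion": [{"slide":[0,0,0],"dr":[0,0,0]},{"slide":[0,0,0],"dr":[0,0,0]},{"slide":[0,0,0],"dr":[0,0,0]},{"slide":[0,0,0],"dr":[0,0,0]},{"slide":[0,0,0],"dr":[0,0,0]},{"slide":[0,0,0],"dr":[0,0,0]}], "claw": 0, "force": 40}}

```text
time_s: 11.47
eef_pos: [0.3904, 0.1396, 0.007]
ee_rot: [0.002, 0.382, 0.924, 0.001]
force: [-0.1, -1.1, -0.6]
finger_gap: 0.189
```

```bash
python3 -c "
from h import *
tool()"
```

```text
t 11.47 tcp [390.4 139.6   7. ] yaw 135.1 za [ 0.004  0.    -1.   ] gap 0.189 F [-0.1 -1.1 -0.6]
```

Call:
{"fn": "drive_tool", "kwargs": {"motion": [{"slide":[0,0,10],"dr":[0,0,0]},{"slide":[0,0,20],"dr":[0,0,0]},{"slide":[0,0,30],"dr":[0,0,0]},{"slide":[5,5,20],"dr":[0,0,-0.05]},{"slide":[15,8,5],"dr":[0,0,-0.1]},{"slide":[20,10,0],"dr":[0,0,-0.1]},{"slide":[20,10,0],"dr":[0,0,-0.1]},{"slide":[20,10,0],"dr":[0,0,-0.1]}]}}

```text
time_s: 12.13
eef_pos: [0.4677, 0.1827, 0.0968]
ee_rot: [-0.0, 0.585, 0.811, 0.001]
force: [-1.1, 0.1, 0.6]
finger_gap: 0.191
```

Call:
{"fn": "drive_tool", "kwargs": {"motion": [{"slide":[20,10,0],"dr":[0,0,-0.1]},{"slide":[20,10,0],"dr":[0,0,-0.1]},{"slide":[20,10,0],"dr":[0,0,-0.1]},{"slide":[18,10,0],"dr":[0,0,-0.06]},{"slide":[10,10,0],"dr":[0,0,0]},{"slide":[0,0,0],"dr":[0,0,0]},{"slide":[0,0,0],"dr":[0,0,0]}]}}

```text
time_s: 12.72
eef_pos: [0.5628, 0.2366, 0.0947]
ee_rot: [-0.0, 0.73, 0.684, 0.001]
force: [0.1, 0.2, -1.3]
finger_gap: 0.193
```

```bash
python3 -c "
from h import *
tool()"
```

```text
t 12.72 tcp [562.8 236.6  94.7] yaw 86.2 za [ 0.     0.001 -1.   ] gap 0.193 F [ 0.1  0.2 -1.3]
```

Call:
{"fn": "drive_tool", "kwargs": {"motion": [{"slide":[8,0,-10],"dr":[0,0,0.014]},{"slide":[6,0,-15],"dr":[0,0,0.014]},{"slide":[1,1,-15],"dr":[0,0,0]},{"slide":[0,1,-15],"dr":[0,0,0]},{"slide":[0,0,0],"dr":[0,0,0]},{"slide":[0,0,0],"dr":[0,0,0]}]}}

```text
time_s: 13.22
eef_pos: [0.5765, 0.2358, 0.0357]
ee_rot: [-0.0, 0.718, 0.696, -0.0]
force: [-0.1, 1.0, 0.7]
finger_gap: 0.19
```

```bash
python3 -c "
from h import *
tool()"
```

```text
t 13.22 tcp [576.5 235.8  35.7] yaw 88.2 za [-0.001  0.    -1.   ] gap 0.19 F [-0.1  1.   0.7]
```

Call:
{"fn": "drive_tool", "kwargs": {"motion": [{"slide":[0,0,-8],"dr":[0,0,0]},{"slide":[0,0,-8],"dr":[0,0,0]},{"slide":[0,0,-5],"dr":[0,0,0]},{"slide":[0,0,-3],"dr":[0,0,0]},{"slide":[0,0,0],"dr":[0,0,0]}]}}

```text
time_s: 13.63
eef_pos: [0.5768, 0.2351, 0.0113]
ee_rot: [0.0, 0.718, 0.696, 0.001]
force: [0.2, -0.6, -0.3]
finger_gap: 0.194
```

```bash
python3 -c "
from h import *
tool()"
```

```text
t 13.63 tcp [576.8 235.1  11.3] yaw 88.3 za [ 0.001  0.001 -1.   ] gap 0.194 F [ 0.2 -0.6 -0.3]
```

Call:
{"fn": "drive_tool", "kwargs": {"motion": [{"slide":[0,0,-1.5],"dr":[0,0,0]},{"slide":[0,0,0],"dr":[0,0,0]}]}}

```text
time_s: 13.8
eef_pos: [0.5772, 0.2352, 0.0107]
ee_rot: [0.0, 0.718, 0.696, 0.001]
force: [0.8, -0.1, -0.6]
finger_gap: 0.193
```

Call:
{"fn": "drive_tool", "kwargs": {"motion": [{"slide":[0,0,0],"dr":[0,0,0]},{"slide":[0,0,0],"dr":[0,0,0]},{"slide":[0,0,0],"dr":[0,0,0]},{"slide":[0,0,10],"dr":[0,0,0]},{"slide":[0,0,20],"dr":[0,0,0]},{"slide":[0,0,30],"dr":[0,0,0]},{"slide":[-5,0,25],"dr":[0,0,0]},{"slide":[-15,4,20],"dr":[0,0,0.02]}], "claw": 38}}

```text
time_s: 14.47
eef_pos: [0.5562, 0.238, 0.1175]
ee_rot: [-0.001, 0.711, 0.703, -0.002]
force: [-0.4, 0.1, -0.3]
finger_gap: 0.378
```

Call:
{"fn": "drive_tool", "kwargs": {"motion": [{"slide":[-25,7,10],"dr":[0,0,0.04]},{"slide":[-25,7,0],"dr":[0,0,0.04]},{"slide":[-25,7,0],"dr":[0,0,0.04]},{"slide":[-25,7,0],"dr":[0,0,0.04]},{"slide":[-25,7,0],"dr":[0,0,0.04]},{"slide":[-25,7,0],"dr":[0,0,0.04]},{"slide":[-15,5,0],"dr":[0,0,0.03]},{"slide":[0,0,0],"dr":[0,0,0]}], "claw": 60}}

```text
time_s: 15.13
eef_pos: [0.386, 0.2869, 0.1409]
ee_rot: [0.002, 0.605, 0.796, 0.006]
force: [-0.8, -0.6, -0.1]
finger_gap: 0.599
```

```bash
python3 - <<'E'
from seg import *
tool(); im,c=snap('wrist','w5')
for z in(.0,.011,.022):
  for s,ce,p in blobs(im,800):
    X=ray(c,p,z)[:,:2]*1000; r=cv2.minAreaRect(X.astype(np.float32)); e=ray(c,ends(p),z)[:,:2]*1000
    print(z,ce.round(),s[4],'rect',np.round(r[0]),np.round(r[1]),round(r[2],1),'ends',e.round().tolist())
E
```

```text
t 15.13 tcp [386.  286.9 140.9] yaw 105.6 za [ 0.011  0.006 -1.   ] gap 0.599 F [-0.8 -0.6 -0.1]
0.0 [326. 170.] 3886 rect [372. 292.] [128.  30.] 16.8 ends [[312.0, 274.0], [432.0, 312.0]]
0.0 [ 38. 322.] 5273 rect [615.  47.] [151.  66.] 3.4 ends [[542.0, 17.0], [689.0, 30.0]]
0.0 [165. 290.] 880 rect [526. 170.] [28. 64.] 13.8 ends [[522.0, 200.0], [538.0, 143.0]]
0.0 [283. 324.] 1047 rect [542. 290.] [58. 41.] 87.7 ends [[550.0, 318.0], [530.0, 264.0]]
0.011 [326. 170.] 3886 rect [370. 291.] [123.  29.] 16.8 ends [[312.0, 274.0], [427.0, 310.0]]
0.011 [ 38. 322.] 5273 rect [603.  55.] [145.  63.] 3.4 ends [[533.0, 27.0], [675.0, 40.0]]
0.011 [165. 290.] 880 rect [518. 173.] [27. 62.] 13.8 ends [[514.0, 202.0], [530.0, 147.0]]
0.011 [283. 324.] 1047 rect [533. 289.] [56. 39.] 87.7 ends [[541.0, 316.0], [522.0, 264.0]]
0.022 [326. 170.] 3886 rect [368. 291.] [118.  28.] 16.8 ends [[313.0, 274.0], [423.0, 308.0]]
0.022 [ 38. 322.] 5273 rect [592.  64.] [139.  61.] 3.4 ends [[525.0, 37.0], [660.0, 49.0]]
0.022 [165. 290.] 880 rect [510. 177.] [26. 59.] 13.8 ends [[507.0, 205.0], [521.0, 152.0]]
0.022 [283. 324.] 1047 rect [525. 289.] [54. 38.] 87.7 ends [[532.0, 314.0], [513.0, 264.0]]
```

View pics/w5.png

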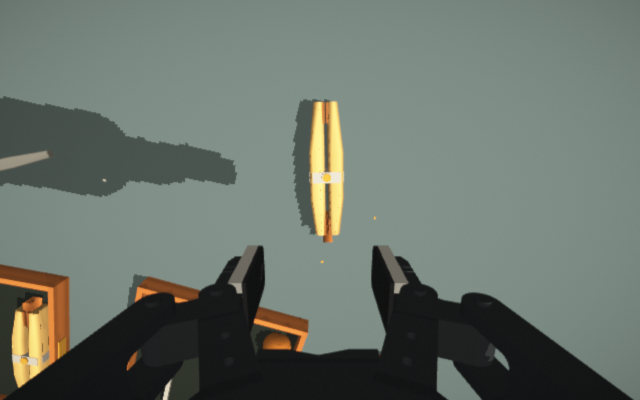

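The clamp is centred at about (327,172), running from (325,100) to (328,240), with its band at (328,177). It is in line with the fingers, which stand about 16 mm too far in x.

Call:
{"fn": "drive_tool", "kwargs": {"motion": [{"slide":[-5,1,-10],"dr":[-0.003,0.006,0.01]},{"slide":[-5,1,-20],"dr":[-0.003,0.005,0.01]},{"slide":[-4,1,-25],"dr":[0,0,0]},{"slide":[-1,1,-20],"dr":[0,0,0]},{"slide":[0,0,-20],"dr":[0,0,0]},{"slide":[0,0,-10],"dr":[0,0,0]},{"slide":[0,0,0],"dr":[0,0,0]}]}}

```text
time_s: 15.77
eef_pos: [0.3784, 0.2906, 0.03]
ee_rot: [0.002, 0.6, 0.8, 0.002]
force: [0.4, -0.4, -0.5]
finger_gap: 0.597
```

```bash
python3 -c "
from h import *
tool()"
```

```text
t 15.77 tcp [378.4 290.6  30. ] yaw 106.3 za [ 0.005  0.001 -1.   ] gap 0.597 F [ 0.4 -0.4 -0.5]
```

Call:
{"fn": "drive_tool", "kwargs": {"motion": [{"slide":[-8,1,-6],"dr":[0,0.005,0.01]},{"slide":[-2,0,-10],"dr":[0,0,0]},{"slide":[0,0,-7],"dr":[0,0,0]},{"slide":[0,0,0],"dr":[0,0,0]}]}}

```text
time_s: 16.1
eef_pos: [0.3693, 0.2912, 0.0048]
ee_rot: [-0.001, 0.596, 0.803, -0.0]
force: [-1.0, -0.3, -0.6]
finger_gap: 0.601
```

Call:
{"fn": "drive_tool", "kwargs": {"motion": [{"slide":[0,0,0],"dr":[0,0,0]},{"slide":[0,0,0],"dr":[0,0,0]},{"slide":[0,0,0],"dr":[0,0,0]},{"slide":[0,0,0],"dr":[0,0,0]},{"slide":[0,0,0],"dr":[0,0,0]},{"slide":[0,0,0],"dr":[0,0,0]}], "claw": 0, "force": 40}}

```text
time_s: 16.6
eef_pos: [0.3708, 0.2919, 0.0067]
ee_rot: [-0.0, 0.596, 0.803, 0.001]
force: [-0.2, -0.2, -0.2]
finger_gap: 0.316
```

```bash
python3 -c "
from h import *
tool()"
```

```text
t 16.6 tcp [370.8 291.9   6.7] yaw 106.8 za [ 0.001  0.002 -1.   ] gap 0.316 F [-0.2 -0.2 -0.2]
```

Call:
{"fn": "drive_tool", "kwargs": {"motion": [{"slide":[0,0,10],"dr":[0,0,0]},{"slide":[0,0,20],"dr":[0,0,0]},{"slide":[0,0,30],"dr":[0,0,0]},{"slide":[5,-5,20],"dr":[0,0,0]},{"slide":[15,-15,5],"dr":[0,0,-0.02]},{"slide":[20,-25,0],"dr":[0,0,-0.02]},{"slide":[20,-25,0],"dr":[0,0,-0.02]},{"slide":[20,-25,0],"dr":[0,0,-0.02]}]}}

```text
time_s: 17.27
eef_pos: [0.4491, 0.1969, 0.0975]
ee_rot: [-0.0, 0.625, 0.78, 0.002]
force: [1.0, 0.7, -0.9]
finger_gap: 0.316
```

Call:
{"fn": "drive_tool", "kwargs": {"motion": [{"slide":[20,-25,0],"dr":[0,0,-0.02]},{"slide":[20,-25,0],"dr":[0,0,-0.02]},{"slide":[20,-25,0],"dr":[0,0,-0.02]},{"slide":[20,-25,0],"dr":[0,0,-0.02]},{"slide":[20,-25,0],"dr":[0,0,-0.02]},{"slide":[20,-25,0],"dr":[0,0,-0.02]},{"slide":[15,-15,0],"dr":[0,0,0]},{"slide":[0,0,0],"dr":[0,0,0]}]}}

```text
time_s: 17.93
eef_pos: [0.5928, 0.0177, 0.0987]
ee_rot: [0.002, 0.675, 0.738, 0.003]
force: [-0.2, 0.3, -1.1]
finger_gap: 0.317
```

```bash
python3 -c "
from h import *
tool()"
```

```text
t 17.93 tcp [592.8  17.7  98.7] yaw 95.1 za [ 0.006  0.002 -1.   ] gap 0.317 F [-0.2  0.3 -1.1]
```

Call:
{"fn": "drive_tool", "kwargs": {"motion": [{"slide":[10,-10,0],"dr":[-0.002,0.006,-0.012]},{"slide":[12,-13,-5],"dr":[0,0,-0.012]},{"slide":[5,-6,-15],"dr":[0,0,0]},{"slide":[1,-2,-15],"dr":[0,0,0]},{"slide":[0,0,-15],"dr":[0,0,0]},{"slide":[0,0,-8],"dr":[0,0,0]},{"slide":[0,0,0],"dr":[0,0,0]}]}}

```text
time_s: 18.52
eef_pos: [0.623, -0.0164, 0.0371]
ee_rot: [0.0, 0.685, 0.728, 0.0]
force: [-0.1, 0.3, -0.6]
finger_gap: 0.318
```

```bash
python3 -c "
from h import *
tool()"
```

```text
t 18.52 tcp [623.  -16.4  37.1] yaw 93.5 za [ 0.001  0.    -1.   ] gap 0.318 F [-0.1  0.3 -0.6]
```

Call:
{"fn": "drive_tool", "kwargs": {"motion": [{"slide":[-1,0,-8],"dr":[0,0,0]},{"slide":[0,0,-8],"dr":[0,0,0]},{"slide":[0,0,-6],"dr":[0,0,0]},{"slide":[0,0,-3],"dr":[0,0,0]},{"slide":[0,0,0],"dr":[0,0,0]}]}}

```text
time_s: 18.93
eef_pos: [0.6221, -0.0155, 0.011]
ee_rot: [0.001, 0.685, 0.729, 0.001]
force: [0.1, -0.1, -1.0]
finger_gap: 0.317
```

```bash
python3 -c "
from h import *
tool()"
```

```text
t 18.93 tcp [622.1 -15.5  11. ] yaw 93.6 za [ 0.002  0.    -1.   ] gap 0.317 F [ 0.1 -0.1 -1. ]
```

Call:
{"fn": "drive_tool", "kwargs": {"motion": [{"slide":[0,0,0],"dr":[0,0,0]},{"slide":[0,0,0],"dr":[0,0,0]},{"slide":[0,0,0],"dr":[0,0,0]},{"slide":[0,0,10],"dr":[0,0,0]},{"slide":[0,0,20],"dr":[0,0,0]},{"slide":[0,0,30],"dr":[0,0,0]},{"slide":[-5,0,30],"dr":[0,0,-0.05]},{"slide":[-15,3,20],"dr":[0,0,-0.1]}], "claw": 50}}

```text
time_s: 19.6
eef_pos: [0.6014, -0.0125, 0.1247]
ee_rot: [-0.001, 0.738, 0.675, -0.0]
force: [-0.3, -0.1, -0.1]
finger_gap: 0.499
```

Call:
{"fn": "drive_tool", "kwargs": {"motion": [{"slide":[-20,3,0],"dr":[0,0,-0.12]},{"slide":[-20,3,0],"dr":[0,0,-0.12]},{"slide":[-20,3,0],"dr":[0,0,-0.12]},{"slide":[-20,3,0],"dr":[0,0,-0.12]},{"slide":[-20,3,0],"dr":[0,0,-0.12]},{"slide":[-20,3,0],"dr":[0,0,-0.12]},{"slide":[-20,3,0],"dr":[0,0,-0.12]},{"slide":[-10,3,0],"dr":[0,0,-0.1]}]}}

```text
time_s: 20.27
eef_pos: [0.4487, 0.0116, 0.1406]
ee_rot: [0.008, 0.969, 0.248, 0.006]
force: [-0.7, -0.6, -0.6]
finger_gap: 0.5
```

Call:
{"fn": "drive_tool", "kwargs": {"motion": [{"slide":[0,0,0],"dr":[0,0,0]},{"slide":[0,0,0],"dr":[0,0,0]}]}}

```text
time_s: 20.43
eef_pos: [0.4473, 0.0121, 0.1431]
ee_rot: [0.009, 0.969, 0.247, 0.008]
force: [-0.2, -0.0, 0.5]
finger_gap: 0.499
```

```bash
cat >> seg.py <<'E'
def look(fn,amin=600,z=0.006):
    tool(); im,c=snap('wrist',fn)
    for s,ce,p in blobs(im,amin):
        X=ray(c,p,z)[:,:2]*1000; r=cv2.minAreaRect(X.astype(np.float32)); e=ray(c,ends(p),z)[:,:2]*1000
        print(ce.round(),s[4],'rect',np.round(r[0]),np.round(r[1]),round(r[2],1),'ends',e.round().tolist(),'ang',np.degrees(np.arctan2(*(e[1]-e[0])[::-1])).round(1))
E
python3 -c "
from seg import *
look('w6')"
```

```text
t 20.43 tcp [447.3  12.1 143.1] yaw 28.6 za [ 0.02  -0.013 -1.   ] gap 0.499 F [-0.2 -0.   0.5]
[542. 100.] 3954 rect [606. 186.] [ 78. 181.] 87.7 ends [[517.0, 218.0], [694.0, 154.0]] ang -20.0
[605.  19.] 1695 rect [581. 242.] [76. 18.] 2.9 ends [[618.0, 240.0], [545.0, 235.0]] ang -175.8
[567.  72.] 2516 rect [603. 202.] [123.  27.] 3.7 ends [[664.0, 194.0], [543.0, 199.0]] ang 177.4
[307. 189.] 1197 rect [442.   8.] [  9. 111.] 27.7 ends [[416.0, 56.0], [467.0, -40.0]] ang -62.5
[503. 243.] 7957 rect [629.  32.] [185. 101.] 2.2 ends [[717.0, 81.0], [540.0, 7.0]] ang -157.4
[447. 287.] 1539 rect [626. -11.] [128.  29.] 11.8 ends [[689.0, -8.0], [564.0, -15.0]] ang -176.9
```

View pics/w6.png

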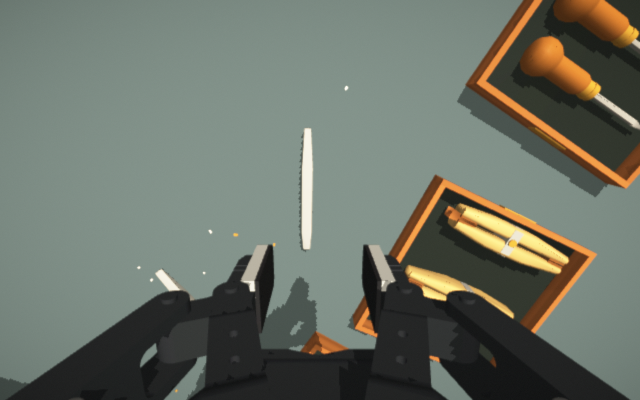

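The clamp lies beside its resident in the tray. The punch runs from (307,128) to (305,250) between the fingers and is centred at world (442,8).

Call:
{"fn": "drive_tool", "kwargs": {"motion": [{"slide":[-2,-2,-10],"dr":[0.007,0.01,-0.01]},{"slide":[-2,-2,-20],"dr":[0.006,0.01,-0.007]},{"slide":[-2,0,-25],"dr":[0,0,0]},{"slide":[-1,0,-25],"dr":[0,0,0]},{"slide":[0,0,-20],"dr":[0,0,0]},{"slide":[0,0,-10],"dr":[0,0,0]},{"slide":[0,0,0],"dr":[0,0,0]}], "claw": 40}}

```text
time_s: 21.07
eef_pos: [0.4455, 0.0054, 0.0267]
ee_rot: [-0.001, 0.97, 0.245, 0.001]
force: [-0.9, 0.2, -0.1]
finger_gap: 0.403
```

```bash
python3 -c "
from h import *
tool()"
```

```text
t 21.07 tcp [445.5   5.4  26.7] yaw 28.3 za [ 0.001  0.002 -1.   ] gap 0.403 F [-0.9  0.2 -0.1]
```

Call:
{"fn": "drive_tool", "kwargs": {"motion": [{"slide":[-4,2.5,-6],"dr":[0,0,-0.012]},{"slide":[0,0,-9],"dr":[0,0,0]},{"slide":[0,0,-7],"dr":[0,0,0]},{"slide":[0,0,0],"dr":[0,0,0]}]}}

```text
time_s: 21.4
eef_pos: [0.4424, 0.0074, 0.0026]
ee_rot: [-0.002, 0.971, 0.239, 0.0]
force: [0.2, 0.7, 0.0]
finger_gap: 0.403
```

```bash
python3 -c "
from h import *
tool()"
```

```text
t 21.4 tcp [442.4   7.4   2.6] yaw 27.7 za [-0.     0.003 -1.   ] gap 0.403 F [0.2 0.7 0. ]
```

Call:
{"fn": "drive_tool", "kwargs": {"motion": [{"slide":[0,0,0],"dr":[0,0,0]},{"slide":[0,0,0],"dr":[0,0,0]},{"slide":[0,0,0],"dr":[0,0,0]},{"slide":[0,0,0],"dr":[0,0,0]},{"slide":[0,0,0],"dr":[0,0,0]},{"slide":[0,0,0],"dr":[0,0,0]}], "claw": 0, "force": 50}}

```text
time_s: 21.9
eef_pos: [0.4437, 0.0073, 0.0043]
ee_rot: [-0.001, 0.971, 0.239, 0.002]
force: [-0.4, 0.1, -1.1]
finger_gap: 0.089
```

```bash
python3 - <<'E'
from seg import *
tool()
# punches tray: rim pixels in top view, own component only
it,ct=load('top0'); hsv=cv2.cvtColor(it,cv2.COLOR_RGB2HSV)
m=((hsv[:,:,1]>100)&(hsv[:,:,0]<25)&(hsv[:,:,2]>60)).astype(np.uint8); n,l,s,ce=cv2.connectedComponentsWithStats(m)
i=[k for k in range(1,n) if abs(ce[k]-[396,171]).max()<8][0]
X=ray(ct,np.argwhere(l==i)[:,::-1],.024)[:,:2]*1000; print(cv2.minAreaRect(X.astype(np.float32)))
E
```

```text
t 21.9 tcp [443.7   7.3   4.3] yaw 27.7 za [ 0.002  0.003 -1.   ] gap 0.089 F [-0.4  0.1 -1.1]
((595.3165283203125, -208.51953125), (168.41238403320312, 168.14219665527344), 85.61912536621094)
```

Call:
{"fn": "drive_tool", "kwargs": {"motion": [{"slide":[0,0,10],"dr":[0,0,0]},{"slide":[0,0,20],"dr":[0,0,0]},{"slide":[0,0,30],"dr":[0,0,0]},{"slide":[3,-5,20],"dr":[0,0,0.05]},{"slide":[8,-15,5],"dr":[0,0,0.08]},{"slide":[14,-24,0],"dr":[0,0,0.08]},{"slide":[14,-24,0],"dr":[0,0,0.08]},{"slide":[14,-24,0],"dr":[0,0,0.08]}]}}

```text
time_s: 22.57
eef_pos: [0.4945, -0.0836, 0.0955]
ee_rot: [-0.001, 0.906, 0.423, 0.001]
force: [1.2, 0.4, -1.4]
finger_gap: 0.087
```

Call:
{"fn": "drive_tool", "kwargs": {"motion": [{"slide":[14,-24,0],"dr":[0,0,0.1]},{"slide":[14,-24,0],"dr":[0,0,0.1]},{"slide":[14,-24,0],"dr":[0,0,0.1]},{"slide":[14,-24,0],"dr":[0,0,0.1]},{"slide":[14,-24,0],"dr":[0,0,0.1]},{"slide":[14,-15,0],"dr":[0,0,0.1]},{"slide":[5,-5,0],"dr":[0,0,0]},{"slide":[0,0,0],"dr":[0,0,0]}]}}

```text
time_s: 23.23
eef_pos: [0.5886, -0.2359, 0.0955]
ee_rot: [0.0, 0.731, 0.683, 0.001]
force: [-0.5, 0.9, -1.4]
finger_gap: 0.084
```

```bash
python3 -c "
from seg import *
look('w7')"
```

```text
t 23.23 tcp [ 588.6 -235.9   95.5] yaw 86.1 za [ 0.002  0.001 -1.   ] gap 0.084 F [-0.5  0.9 -1.4]
[322.  92.] 84912 rect [ 554. -234.] [443. 237.] 78.7 ends [[527.0, -9.0], [494.0, -446.0]] ang -94.4
[ 31. 197.] 8019 rect [ 581. -446.] [ 58. 131.] 70.8 ends [[511.0, -451.0], [632.0, -491.0]] ang -18.3
[553. 261.] 9881 rect [647. -39.] [219. 108.] 11.6 ends [[543.0, -31.0], [752.0, -17.0]] ang 3.8
[430. 212.] 1788 rect [ 604. -150.] [ 10. 114.] 85.6 ends [[548.0, -146.0], [659.0, -156.0]] ang -4.8
[318. 255.] 3952 rect [ 632. -236.] [ 26. 180.] 85.4 ends [[543.0, -231.0], [720.0, -245.0]] ang -4.6
[615. 230.] 6866 rect [628.  -8.] [134.  41.] 11.6 ends [[562.0, -6.0], [691.0, 3.0]] ang 3.9
[118. 308.] 10748 rect [ 658. -406.] [ 63. 196.] 24.3 ends [[626.0, -316.0], [680.0, -502.0]] ang -73.7
[ 18. 375.] 1523 rect [ 727. -514.] [35. 63.] 31.0 ends [[700.0, -495.0], [750.0, -534.0]] ang -37.3
```

View pics/w7.png

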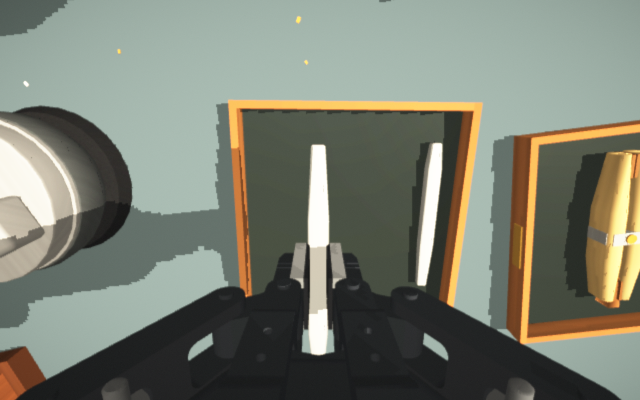

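The wrist view shows the punch held level above its tray. The near rim runs from (229,102) to (481,103), the resident is at (430,212), and the vise at left is well clear.

Call:
{"fn": "drive_tool", "kwargs": {"motion": [{"slide":[3,-6,-10],"dr":[0,0,-0.008]},{"slide":[2,-5,-15],"dr":[0,0,0]},{"slide":[0,0,-15],"dr":[0,0,0]},{"slide":[0,0,-15],"dr":[0,0,0]},{"slide":[0,0,-8],"dr":[0,0,0]},{"slide":[0,0,0],"dr":[0,0,0]}]}}

```text
time_s: 23.78
eef_pos: [0.5903, -0.2415, 0.029]
ee_rot: [-0.001, 0.737, 0.676, 0.001]
force: [-0.6, 0.2, -0.8]
finger_gap: 0.087
```

```bash
python3 -c "
from h import *
tool()"
```

```text
t 23.78 tcp [ 590.3 -241.5   29. ] yaw 85.1 za [ 0.001  0.002 -1.   ] gap 0.087 F [-0.6  0.2 -0.8]
```

Call:
{"fn": "drive_tool", "kwargs": {"motion": [{"slide":[3,-5,-6],"dr":[0,0,0]},{"slide":[0,0,-7],"dr":[0,0,0]},{"slide":[0,0,-5],"dr":[0,0,0]},{"slide":[0,0,-1],"dr":[0,0,0]},{"slide":[0,0,0],"dr":[0,0,0]}]}}

```text
time_s: 24.2
eef_pos: [0.5938, -0.2459, 0.0097]
ee_rot: [0.0, 0.737, 0.676, 0.001]
force: [0.4, -0.5, -1.0]
finger_gap: 0.089
```

```bash
python3 -c "
from h import *
tool()"
```

```text
t 24.2 tcp [ 593.8 -245.9    9.7] yaw 85.1 za [ 0.002  0.002 -1.   ] gap 0.089 F [ 0.4 -0.5 -1. ]
```

Call:
{"fn": "drive_tool", "kwargs": {"motion": [{"slide":[0,0,-1.2],"dr":[0,0,0]},{"slide":[0,0,0],"dr":[0,0,0]}]}}

```text
time_s: 24.37
eef_pos: [0.594, -0.2461, 0.0088]
ee_rot: [0.0, 0.737, 0.676, 0.002]
force: [-0.3, 0.3, -1.1]
finger_gap: 0.091
```

Call:
{"fn": "drive_tool", "kwargs": {"motion": [{"slide":[0,0,0],"dr":[0,0,0]},{"slide":[0,0,0],"dr":[0,0,0]},{"slide":[0,0,0],"dr":[0,0,0]},{"slide":[0,0,10],"dr":[0,0,0]},{"slide":[0,0,20],"dr":[0,0,0]},{"slide":[0,0,30],"dr":[0,0,0]},{"slide":[-5,0,30],"dr":[0,0,0]},{"slide":[-15,8,20],"dr":[0,0,-0.03]}], "claw": 32}}

```text
time_s: 25.03
eef_pos: [0.573, -0.2377, 0.1212]
ee_rot: [-0.002, 0.747, 0.665, 0.001]
force: [0.0, -0.1, -0.1]
finger_gap: 0.326
```

Call:
{"fn": "drive_tool", "kwargs": {"motion": [{"slide":[-22,11,0],"dr":[0,0,-0.05]},{"slide":[-22,11,0],"dr":[0,0,-0.05]},{"slide":[-22,11,0],"dr":[0,0,-0.05]},{"slide":[-22,11,0],"dr":[0,0,-0.05]},{"slide":[-22,11,0],"dr":[0,0,-0.05]},{"slide":[-22,11,0],"dr":[0,0,-0.05]},{"slide":[-22,11,0],"dr":[0,0,-0.02]},{"slide":[0,0,0],"dr":[0,0,0]}], "claw": 45}}

```text
time_s: 25.7
eef_pos: [0.4136, -0.1581, 0.135]
ee_rot: [0.007, 0.848, 0.53, 0.004]
force: [-0.1, 0.1, 1.3]
finger_gap: 0.452
```

```bash
python3 -c "
from seg import *
look('w8')"
```

```text
t 25.7 tcp [ 413.6 -158.1  135. ] yaw 64.0 za [ 0.013 -0.007 -1.   ] gap 0.452 F [-0.1  0.1  1.3]
[314. 175.] 1478 rect [ 402. -155.] [ 10. 112.] 64.1 ends [[353.0, -131.0], [452.0, -178.0]] ang -25.5
[544. 244.] 4063 rect [549.   3.] [181.  59.] 77.5 ends [[557.0, 87.0], [548.0, -87.0]] ang -93.2
[618. 301.] 4511 rect [645.  47.] [ 58. 168.] 80.1 ends [[564.0, 59.0], [724.0, 22.0]] ang -13.1
[545. 312.] 3105 rect [630.  -9.] [136.  35.] 3.9 ends [[564.0, -17.0], [695.0, 4.0]] ang 9.3
[313. 312.] 1653 rect [ 520. -218.] [106.  19.] 85.4 ends [[524.0, -167.0], [522.0, -270.0]] ang -90.7
```

View pics/w8.png

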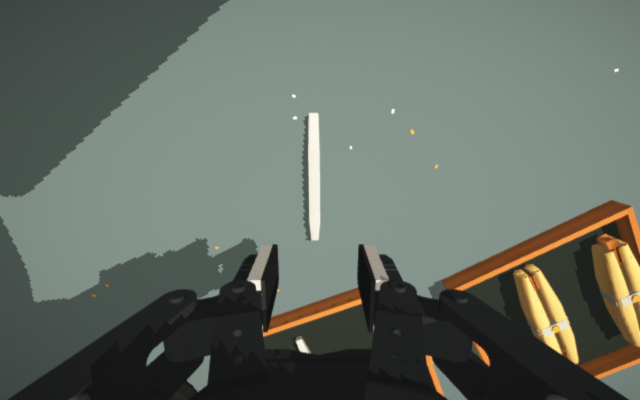

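The last punch runs from (314,113) to (314,240), in line with the fingers and centred at world (402,-155).

Call:
{"fn": "drive_tool", "kwargs": {"motion": [{"slide":[-5,2,-10],"dr":[0.004,0.007,0.005]},{"slide":[-5,2,-20],"dr":[0.003,0.006,0]},{"slide":[-4,2,-25],"dr":[0,0,0]},{"slide":[-1,0,-20],"dr":[0,0,0]},{"slide":[0,0,-20],"dr":[0,0,0]},{"slide":[0,0,-10],"dr":[0,0,0]},{"slide":[0,0,0],"dr":[0,0,0]}], "claw": 40}}

```text
time_s: 26.33
eef_pos: [0.4043, -0.156, 0.0273]
ee_rot: [0.005, 0.845, 0.534, 0.002]
force: [0.3, 0.6, -0.2]
finger_gap: 0.402
```

```bash
python3 -c "
from h import *
tool()"
```

```text
t 26.33 tcp [ 404.3 -156.    27.3] yaw 64.6 za [ 0.008 -0.006 -1.   ] gap 0.402 F [ 0.3  0.6 -0.2]
```

Call:
{"fn": "drive_tool", "kwargs": {"motion": [{"slide":[-3,1.5,-6],"dr":[0.006,0.008,0]},{"slide":[0,0,-10],"dr":[0,0,0]},{"slide":[0,0,-7],"dr":[0,0,0]},{"slide":[0,0,0],"dr":[0,0,0]}]}}

```text
time_s: 26.67
eef_pos: [0.4025, -0.1554, 0.0029]
ee_rot: [-0.001, 0.845, 0.535, 0.0]
force: [-0.5, 0.6, -0.6]
finger_gap: 0.401
```

Call:
{"fn": "drive_tool", "kwargs": {"motion": [{"slide":[0,0,0],"dr":[0,0,0]},{"slide":[0,0,0],"dr":[0,0,0]},{"slide":[0,0,0],"dr":[0,0,0]},{"slide":[0,0,0],"dr":[0,0,0]},{"slide":[0,0,0],"dr":[0,0,0]},{"slide":[0,0,0],"dr":[0,0,0]}], "claw": 0, "force": 50}}

```text
time_s: 27.17
eef_pos: [0.4037, -0.1562, 0.0047]
ee_rot: [0.0, 0.845, 0.535, 0.0]
force: [0.7, 0.1, -0.2]
finger_gap: 0.088
```

```bash
python3 -c "
from h import *
tool()"
```

```text
t 27.17 tcp [ 403.7 -156.2    4.7] yaw 64.7 za [ 0.001  0.    -1.   ] gap 0.088 F [ 0.7  0.1 -0.2]
```

Call:
{"fn": "drive_tool", "kwargs": {"motion": [{"slide":[0,0,10],"dr":[0,0,0]},{"slide":[0,0,20],"dr":[0,0,0]},{"slide":[0,0,30],"dr":[0,0,0]},{"slide":[5,0,20],"dr":[0,0,0.02]},{"slide":[12,-3,5],"dr":[0,0,0.03]},{"slide":[20,-5,0],"dr":[0,0,0.03]},{"slide":[20,-5,0],"dr":[0,0,0.03]},{"slide":[20,-5,0],"dr":[0,0,0.03]}]}}

```text
time_s: 27.83
eef_pos: [0.479, -0.1727, 0.0959]
ee_rot: [-0.0, 0.804, 0.595, -0.0]
force: [-0.7, -0.6, -0.3]
finger_gap: 0.087
```

Call:
{"fn": "drive_tool", "kwargs": {"motion": [{"slide":[20,-5,0],"dr":[0,0,0.04]},{"slide":[20,-5,0],"dr":[0,0,0.04]},{"slide":[20,-5,0],"dr":[0,0,0.04]},{"slide":[20,-5,0],"dr":[0,0,0.04]},{"slide":[15,-5,0],"dr":[0,0,0.04]},{"slide":[5,0,0],"dr":[0,0,0.02]},{"slide":[0,0,0],"dr":[0,0,0]}]}}

```text
time_s: 28.42
eef_pos: [0.5867, -0.1992, 0.0958]
ee_rot: [0.001, 0.729, 0.684, 0.0]
force: [0.3, 0.0, -0.3]
finger_gap: 0.088
```

```bash
python3 -c "
from h import *
tool()"
```

```text
t 28.42 tcp [ 586.7 -199.2   95.8] yaw 86.3 za [ 0.002 -0.001 -1.   ] gap 0.088 F [ 0.3  0.  -0.3]
```

Call:
{"fn": "drive_tool", "kwargs": {"motion": [{"slide":[5,-2,-10],"dr":[0,0.002,-0.01]},{"slide":[5,-2,-15],"dr":[0,0,0]},{"slide":[2,-1,-15],"dr":[0,0,0]},{"slide":[0,0,-15],"dr":[0,0,0]},{"slide":[0,0,-8],"dr":[0,0,0]},{"slide":[0,0,0],"dr":[0,0,0]}]}}

```text
time_s: 28.92
eef_pos: [0.5956, -0.203, 0.0286]
ee_rot: [-0.001, 0.736, 0.677, -0.001]
force: [-0.5, -0.1, -1.5]
finger_gap: 0.087
```

```bash
python3 -c "
from h import *
tool()"
```

```text
t 28.92 tcp [ 595.6 -203.    28.6] yaw 85.2 za [-0.002 -0.    -1.   ] gap 0.087 F [-0.5 -0.1 -1.5]
```

Call:
{"fn": "drive_tool", "kwargs": {"motion": [{"slide":[2,0,-6],"dr":[0,-0.002,0]},{"slide":[0,0,-7],"dr":[0,0,0]},{"slide":[0,0,-5],"dr":[0,0,0]},{"slide":[0,0,-1],"dr":[0,0,0]},{"slide":[0,0,0],"dr":[0,0,0]}]}}

```text
time_s: 29.33
eef_pos: [0.5972, -0.203, 0.0091]
ee_rot: [0.001, 0.737, 0.676, 0.0]
force: [0.2, -0.9, -0.9]
finger_gap: 0.087
```

```bash
python3 -c "
from h import *
tool()"
```

```text
t 29.33 tcp [ 597.2 -203.     9.1] yaw 85.1 za [ 0.001 -0.001 -1.   ] gap 0.087 F [ 0.2 -0.9 -0.9]
```

Call:
{"fn": "drive_tool", "kwargs": {"motion": [{"slide":[0,0,0],"dr":[0,0,0]},{"slide":[0,0,0],"dr":[0,0,0]},{"slide":[0,0,0],"dr":[0,0,0]},{"slide":[0,0,10],"dr":[0,0,0]},{"slide":[0,0,20],"dr":[0,0,0]},{"slide":[0,0,30],"dr":[0,0,0]},{"slide":[-5,0,30],"dr":[0,0,0]},{"slide":[-15,5,30],"dr":[0,0,0]}], "claw": 32}}

```text
time_s: 30.0
eef_pos: [0.5757, -0.1973, 0.1309]
ee_rot: [-0.003, 0.737, 0.676, -0.001]
force: [-0.1, 0.4, 0.1]
finger_gap: 0.317
```

Call:
{"fn": "drive_tool", "kwargs": {"motion": [{"slide":[-25,20,20],"dr":[0,0,0]},{"slide":[-25,20,20],"dr":[0,0,0]},{"slide":[-25,20,20],"dr":[0,0,0]},{"slide":[-25,20,15],"dr":[0,0,0]},{"slide":[-25,20,10],"dr":[0,0,0]},{"slide":[-25,20,0],"dr":[0,0,0]},{"slide":[-20,10,0],"dr":[0,0,0]},{"slide":[0,0,0],"dr":[0,0,0]}]}}

```text
time_s: 30.67
eef_pos: [0.3983, -0.0635, 0.2352]
ee_rot: [0.007, 0.737, 0.676, 0.003]
force: [0.9, -0.4, 0.7]
finger_gap: 0.322
```

```bash
python3 -c "
from seg import *
look('w9'); snap('top','top9')
im,c=load('top9')
cv2.imwrite('pics/top9c.png',cv2.resize(im[100:300,120:520,::-1],None,fx=2,fy=2))"
```

```text
t 30.67 tcp [398.3 -63.5 235.2] yaw 85.0 za [ 0.015 -0.006 -1.   ] gap 0.322 F [ 0.9 -0.4  0.7]
[565. 284.] 3370 rect [608. 237.] [182. 183.] 87.7 ends [[683.0, 323.0], [515.0, 152.0]] ang -134.4
[564. 285.] 958 rect [600. 249.] [123.  32.] 4.9 ends [[543.0, 246.0], [660.0, 240.0]] ang -3.2
[608. 284.] 1031 rect [604. 304.] [122.  34.] 3.3 ends [[547.0, 307.0], [663.0, 292.0]] ang -7.1
[530. 288.] 919 rect [595. 204.] [108.  30.] 5.3 ends [[544.0, 201.0], [647.0, 197.0]] ang -2.2
[190. 277.] 1488 rect [ 522. -236.] [ 56. 150.] 15.6 ends [[519.0, -162.0], [541.0, -297.0]] ang -81.1
[415. 275.] 676 rect [545.  49.] [74. 30.] 77.0 ends [[557.0, 81.0], [542.0, 15.0]] ang -102.7
[322. 303.] 830 rect [601. -63.] [116.  51.] 2.8 ends [[544.0, -46.0], [657.0, -81.0]] ang -17.3
[ 25. 346.] 2183 rect [ 623. -492.] [ 80. 142.] 69.0 ends [[555.0, -479.0], [673.0, -551.0]] ang -31.5
```

View pics/w9.png

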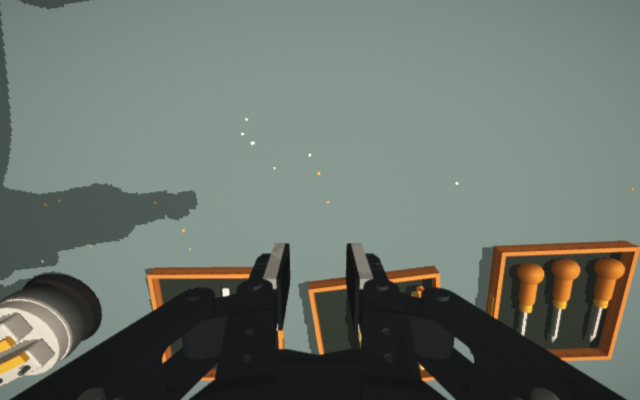

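View pics/top9c.png

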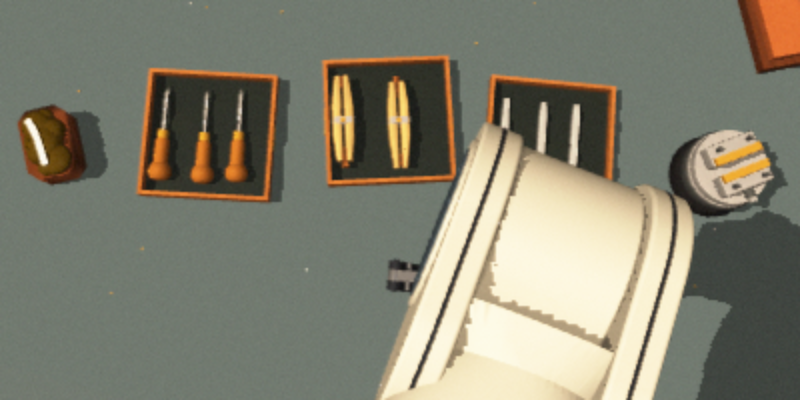

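All five tools are down in their trays. The gravers are at (204,137) and (237,137), the clamp at (398,123), and the punch tips at (542,105) and (574,107). The block and the vise have not moved, and the gripper is clear.

```bash
python3 -c "
from h import *
tool(); print(manip.hand_in())"
```

```text
t 30.77 tcp [401.2 -65.1 234.9] yaw 85.0 za [ 0.016 -0.007 -1.   ] gap 0.317 F [0.2 0.2 0.1]
the job is handed in; nothing more can be done
None
```

I put the two gravers, the ring clamp and the two punches back in their own trays, beside the tool already in each, and handed the job in at 30.8 s. The hand-in reports no verdict.

- **Final pictures:** the last top and wrist views show all five tools separate, parallel to the tool already there and about centred. The gravers are within a few mm of centre and the clamp within about 5 mm. Nothing stands on the bench that should not, and the pitch block and ball vise look unmoved (judged by eye). The gripper was open and clear, and it read no significant contact force at any check.
- **Partly hidden:** the arm covered the near half of the punch tray in the last top view. The punches are therefore judged from their visible far ends and the release poses. Their far ends sit about 5–7 mm nearer the robot than the one already there, against the 26 mm allowed.
- **Disagreements:**
  - The tray centres from the top and wrist views differed by up to about 8 mm in y.
  - Height readings from two views fitted the bench and rim for the tools seen whole, but were unusable where the outline was cut off or badly conditioned.
  - I did not measure the final tool heights. The tools were let go within about 2 mm of the tray floor, going by the grasp heights.

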